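Load a casting mould and hold the glass stud over it with tongs

ROBOT

A 6-joint arm with a two-finger parallel gripper is mounted at the origin on a cart in front of the work surface, level with it; the furniture and walls round the work are solid. World frame = base frame: x ahead of the robot, y to its left, z up, the work surface at z = 0. Lengths are in m, angles in rad, forces in N, time in s.
With the tool pointing down it reaches from about 0.35 to 0.975 m from the base axis. Payload 4.9 kg.
Tool frame: the origin (TCP) lies between the finger pads; the fingertips stand 22 mm ahead of it and the grasp point (between the pads) lies 3 mm ahead of it; z points along the fingers, y is the line along which they close (so a half turn about z gives the same grasp; the last joint's range is limited). The gripper opens to 85 mm and grips with 20 to 120 N. Pads are 22 mm wide; open, the fingers measure 114 mm over their backs; the gripper's body (76 mm by 85 mm) begins 54 mm behind the grasp point. The pads swing forward as they close: fully open they stand 13 mm farther back than shut.
Start: joints at [1.1, 0.053, 1.613, -0, 1.476, -0.119], TCP at [0.215, 0.587, 0.253] pointing down, gripper open.
Joint ranges: [-3.01, 3.01], [-1.01, 2.22], [0.06, 2.58], [-1.02, 4.17], [0.09, 2.62], [-3.14, 3.14]. Speed limits (rad/s): [2.57, 2.57, 3.14, 3.14, 3.14, 3.14].

INTERFACE

Orientations are given as a unit quaternion [w, x, y, z].
In Python, from plant import state, grab_frame, get_calibration, job_done, recognise, regions_of gives the robot as it stands.
- The arm moves only by the tool apply_moves, never from a script. Its argument "targets" is a list of rows, each an object with "translation": the shift along the tool's x, y, z normalised to -1 to 1, where 1 is 100 mm, a list of three; "twist": the turn about the tool's z normalised to -1 to 1, where 1 is 0.1 rad; "hand": the opening, from 0 (shut) to 1 (fully open). A call has 1 to 8 rows; each row shifts and turns the commanded pose from where the row before left it, along the tool's axes as they then stand; what a row does not reach is not made up. A row lasts 1/10 s, in which the tool goes at most 50 mm and 8.59 degrees, less where a joint would pass 70% of its speed; a pose out of reach is approached as far as the arm can. A call with a number of a shift or a turn outside -1 to 1 is refused whole. A call with a gripper value outside its range is refused whole. The fingers move at their own pace and stop on an object; the grip force is fixed at half the most. Time passes only in rows, so rows that do not move let the fingers close. It gives the time, the measured TCP pose, the force, the opening and the grip force at its end, in the units of the state.
- state(): the state, without advancing time (a new reading comes with each control period).
- grab_frame(name): name is "scene" or "top" or "wrist"; returns the picture (384x512x3 uint8, red, green, blue); there is no depth.
- get_calibration(name): a dict with "camera_matrix" (3x3 intrinsics, pixels), "pose" (4x4, takes a point from camera to world coordinates). Camera axes: x right, y up, looking along -z (the intrinsics and any distortion apply to the point x, -y, -z); pixel columns grow to the right and rows downward; lengths in m; the calibration is good to about 2 mm. The wrist camera is an equidistant fisheye: a pixel r from the principal point sees the ray r / f radians off the axis. A picture is of the moment at which its call begins: read the wrist's pose just before it. get_calibration takes no time and is no camera call; for the wrist camera it gives the pose at the moment of the call.
- job_done(): hands the job in; it is judged then, once.
Trained networks look in the newest picture that a camera, given by its name, has taken for a name from the list of things; names that differ only in an ending like _2 or _b are one class to them, and where a whole thing is asked for, a point or a joint stands for the part that bears it (a point fixed in the world has none). Each returns a list of dicts, best first, with "score" (0 to 1); they miss things now and then, are a little off and sometimes report something else, mostly with a low value. They report only what shows in the picture. A call takes as long as a camera call. They do not tell look-alikes from the thing itself.
- recognise(camera, query): "point" ([x, y, z] in m, in world coordinates, good to about 4 mm: the middle of the surface that is visible of it).
- regions_of(camera, query): "pixels" (384x512 bool, what is visible of it).
The state is a dict: "time": time; "joint_pos": joint angles; "joint_vel": joint speeds; "joint_efforts": joint torques, N m; "tool_pos": TCP position; "tool_rot": TCP orientation; "contact_force": force on the tool from outside, world axes, zero at the start; "ft_torque": the same for the moment, N m; "gripper_width": opening from 0.0 (shut) to 1.0 (fully open); "grasp_force": force on a finger pad.
Only numpy, scipy, OpenCV 4.12 (cv2) and the standard library are available. Lean on these libraries where they do the work, as an engineer would, in place of code of your own. Each camera call takes 0.05 s, during which the arm holds its last target. There are 200 camera calls.

TASK

Load the plaster casting mould: lay the round glass blank flat in the mould's recess and let go of it, then pick up the spring tongs, close their jaws on the small glass stud and lift it with them, never touching the stud with the fingers. Finish holding the stud still in the tongs above the middle of the seated blank, fairly upright and at least 6 cm clear of it; do not put anything down at the end. Leave the mixing cup and the nozzle pot where they are.

Things in the scene. Friction and masses are not known exactly. Their poses are not given: they have to be found in the camera images.
- blank_center (a point): Round glass blank, a pale blue-grey frosted disc 50 mm in diameter and 16 mm thick, 78 g, lying flat on the light table. The point is its centre, 8 mm above its underside; z is its axis.
- mould_seat (a point): Fixed round plaster mould, white, 92 mm in diameter and 18 mm high, with a round recess 54 mm in diameter and 8 mm deep, open at the top. The point is the middle of the recess's floor, 10 mm above the table. A seated blank stands 8 mm above the mould's rim.
- stud_center (a point): Glass stud, the same pale blue-grey frosted glass: upright cylinder 26 mm in diameter and 30 mm high, about 40 g, standing on the table. The point is its centre, 15 mm above its underside; z is its axis, upright.
- tongs_grip (a point): Midway between the outer faces of the tongs' two black grip sleeves, 17 mm above the table at rest; x along the tongs to the jaws, y across to the left arm, z up. The sleeves are upright plates 56 mm long (x), 30 mm high, 56 mm over their outsides at rest. The hinges lie 90 mm behind this point, so the jaws close about 1.9 times as far as the sleeves. Tops of the sleeves: 32 mm above the table.
- tongs_jaws (a point): Midway between the two jaw pads (upright rubber-lined plates 30 mm long along x, 26 mm high, about 50 mm apart at rest), 77 mm ahead (x) of tongs_grip at the same height; axes as there. The jaws' front ends lie 17 mm farther ahead.
- tongs: Steel spring tongs lying on edge: two upright strip arms joined by a bow at the back, 200 mm long overall, 85 g, jaws held open by springs. Origin on the underside, 17 mm below tongs_grip; axes as there. Squeezed to 50 mm over the sleeves (about 4 N) they can be lifted and carried with the jaws 39 mm apart; at 43 mm (about 6 N) the jaws are parallel, 26 mm apart.
- tongs_left (a joint): Closing angle of the left (+y) tongs arm in rad: 0 open at rest, grows as it is squeezed, 0.07 when the jaws are 26 mm apart, 0.11 at its stop.
- tongs_right (a joint): The same for the right (-y) arm.
- stud: The glass stud; origin at the centre of its underside.
- blank: The glass blank; origin at the centre of its underside.
- mould: The plaster mould; origin at the centre of its underside.
- nozzle_pot: Bystander: opaque white knurled pot with a domed edge, 25 mm in diameter and 34 mm high, loose; it and the stud swap places from run to run. Origin at the centre of its underside.
- mix_cup: Bystander: small open white mixing cup, 49 mm in diameter and 31 mm high, loose. Origin at the centre of its underside.
Mind the look-alikes: they are no part of the job. Leave any yellow look-alike of the blank alone.

How it is judged:
On the way, in this order (a step that is already met when the one before it is completed fails the run):
1. the blank lies flat in the mould's recess, released (horizontal distance between blank_center and mould_seat below 0.004 m and z of blank_center in the frame of mould_seat below 0.0105 m and angle between blank_center's own z axis and vertical below 0.06 rad and contact force between the fingers and blank below 0.05 N), for 0.3 s.
2. the tongs, gripped by the fingers, hold the stud lifted clear of the table (contact force between tongs and stud above 0.2 N and contact force between the fingers and stud below 0.05 N and value of joint each of tongs_left, tongs_right above 0.03 rad and distance between stud_center and tongs_jaws below 0.03 m and contact force between the fingers and tongs above 1 N and height (world z) of stud_center above 0.03 m), for 0.2 s.
At the end, for the whole second after the job is handed in: The blank is seated flat in the recess (within 4 mm of its middle). The fingers hold the tongs, whose squeezed jaws alone hold the stud: still, within 30 deg of upright, its centre within 25 mm (horizontally) of the mould's middle and its underside at least about 5 cm above the blank (horizontal distance between blank_center and mould_seat below 0.004 m and z of blank_center in the frame of mould_seat below 0.0105 m and angle between blank_center's own z axis and vertical below 0.06 rad and contact force between tongs and stud above 0.2 N and contact force between each of the fingers, blank and stud below 0.05 N and value of joint each of tongs_left, tongs_right above 0.03 rad and distance between stud_center and tongs_jaws below 0.03 m and contact force between the fingers and tongs above 1 N and horizontal distance between stud_center and mould_seat below 0.025 m and z of stud_center in the frame of mould_seat above 0.081 m and angle between stud_center's own z axis and vertical below 0.5 rad and linear speed of stud below 0.03 m/s and contact force between tongs and mould below 0.05 N and contact force between tongs and blank below 0.05 N); the arm keeps its last pose, push and grip.
It fails at once if the fingers or arm touch the stud (contact force between any of the fingers, the arm and stud above 0.5 N).
It fails at once if the nozzle pot or the mixing cup is displaced by more than 25 mm (distance of any of nozzle_pot, mix_cup from where it was at the start of the episode above 0.025 m).
It also fails if it takes over 51 s, if anything falls off the work surface, if the arm or the gripper's body presses on something with over 40 N, if the wrist force passes 120 N, or if a joint passes its speed limit or range.

## Working session

There is one attempt and no reset: what is moved stays moved. The work goes in short steps, Python scripts to look and compute and a tool call to move; the robot and the scene stay as the last step left them, time stands still between calls to the robot, and variables do not carry over. Pictures are saved under pics/ and viewed, at most 10 in all, crops included, and the job is handed in when it is done.

Besides the shell and the picture viewer there is one more tool, called after "Call:" as a command line: name --argument value ..., lists and objects as JSON in quotes. apply_moves: Moves the arm, as the interface text tells. Its arguments: {"type":"object","properties":{"targets":{"type":"array"}},"required":["targets"]}

```bash
mkdir -p pics; ls
python3 - <<'E'
from plant import *
import cv2,numpy as np
s=state();print(s['time'],s['tool_pos'],s['tool_rot'],s['gripper_width'])
a=grab_frame("top");b=grab_frame("scene")
for n,im in(("top",a),("scene",b)):
    cv2.imwrite(f"pics/{n}0.png",cv2.resize(im[:,:,::-1],(800,600),interpolation=cv2.INTER_CUBIC))
for cam in("top","scene"):
    print(cam,get_calibration(cam))
    for q in["blank","mould","stud","tongs","tongs_grip","tongs_jaws","nozzle_pot","mix_cup"]:
        r=recognise(cam,q);print(q,[(np.round(d["point"],3).tolist(),round(d["score"],2)) for d in r[:4]])
E
```

```text
pics
0.0 [0.21511981 0.58620773 0.25206608] [-2.90693019e-04  1.74998515e-01  9.84568168e-01 -9.78641355e-04] 1.002370187195742
top {'camera_matrix': array([[463.04863279,   0.        , 250.24244561],
       [  0.        , 463.04863279, 181.04160486],
       [  0.        ,   0.        ,   1.        ]]), 'pose': array([[-0.02186355,  0.98526317, -0.16964216,  0.33315924],
       [-0.99960772, -0.02451401, -0.01354487, -0.02009325],
       [-0.01750387,  0.16927947,  0.98541264,  1.21173109],
       [ 0.        ,  0.        ,  0.        ,  1.        ]])}
blank [([0.535, 0.276, 0.014], 0.79), ([0.443, 0.321, 0.016], 0.78)]
mould [([0.624, 0.149, 0.022], 0.89)]
stud [([0.544, -0.343, 0.03], 0.58)]
tongs [([0.476, -0.069, 0.023], 0.88), ([0.581, -0.188, 0.033], 0.29)]
tongs_grip [([0.473, -0.069, 0.028], 0.56)]
tongs_jaws [([0.475, -0.069, 0.024], 0.65)]
nozzle_pot [([0.578, -0.188, 0.032], 0.65), ([0.704, 0.057, 0.014], 0.22)]
mix_cup [([0.702, 0.058, 0.014], 0.67)]
scene {'camera_matrix': array([[360.16000568,   0.        , 253.19152108],
       [  0.        , 360.16000568, 191.36265602],
       [  0.        ,   0.        ,   1.        ]]), 'pose': array([[ 0.8731968 ,  0.34755992, -0.34165691,  0.15118001],
       [-0.48708436,  0.64625024, -0.58746017, -0.68461881],
       [ 0.01661825,  0.67938408,  0.73359465,  0.88860001],
       [ 0.        ,  0.        ,  0.        ,  1.        ]])}
blank [([0.451, 0.317, 0.016], 0.71), ([0.625, 0.147, 0.015], 0.17)]
mould []
stud [([0.539, -0.357, 0.03], 0.67)]
tongs [([0.468, -0.072, 0.017], 0.58)]
tongs_grip [([0.464, -0.066, 0.02], 0.55), ([0.477, -0.073, 0.016], 0.23)]
tongs_jaws [([0.47, -0.068, 0.016], 0.7)]
nozzle_pot [([0.581, -0.193, 0.026], 0.45)]
mix_cup [([0.705, 0.058, 0.02], 0.47)]
```

View pics/top0.png

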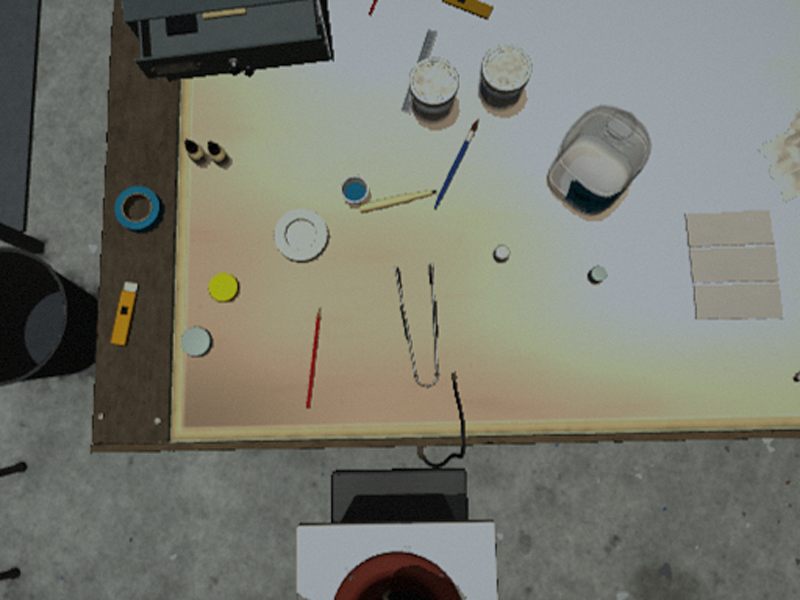

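View pics/scene0.png

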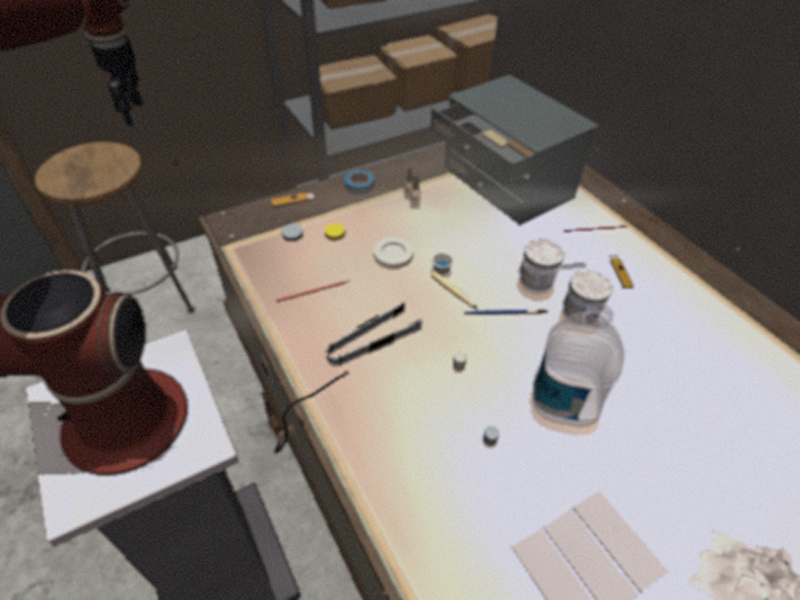

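The top view shows these look-alikes for what I want:
- **Blank:** the pale blue-grey disc at (197,341). The yellow disc at (223,287) is the decoy.
- **Mould:** the white ring at (301,235). The mix cup is at (355,190).
- **Stud:** the bluish cylinder at (598,274). The whiter one at (501,253) should be the pot.
- **Tongs:** bow at (427,385), jaw tips at (398,268) and (431,265), pointing +x.

I'll check these in one crop and measure.

```bash
cat > h.py <<'E'
from plant import *
import cv2,numpy as np
from scipy.spatial.transform import Rotation as R
def ray2z(cam,px,z,cal=None):
    c=cal or get_calibration(cam);K,T=c["camera_matrix"],c["pose"]
    px=np.atleast_2d(np.float64(px));n=(px-K[:2,2])/[K[0,0],K[1,1]]
    if cam=="wrist":
        r=np.linalg.norm(n,axis=1,keepdims=True);d=np.hstack([n/np.maximum(r,1e-9)*np.sin(r),np.cos(r)])
    else: d=np.hstack([n,np.ones((len(n),1))])
    d=(d*[1,-1,-1])@T[:3,:3].T;o=T[:3,3]
    return (o+d*((z-o[2])/d[:,2:]))[:,:2]
def rot(): q=state()["tool_rot"];return R.from_quat([*q[1:],q[0]]).as_matrix()
E
python3 - <<'E'
from h import *
a=cv2.imread("pics/top0.png")
cr=[a[310:370,165:235],a[260:320,190:260],a[230:290,465:535],a[245:305,565:635]]
cv2.imwrite("pics/crop.png",np.vstack([np.hstack([cv2.resize(c,(350,300),interpolation=cv2.INTER_CUBIC) for c in cr[i:i+2]]) for i in(0,2)]))
print("tong tips,bow @z.017",ray2z("top",np.array([[398,268],[431,265],[427,385]])/1.5625,.02).round(4).tolist())
grab_frame("top")
for q,z in(("blank",.014),("mould",.016),("stud",.022)):
    for d in regions_of("top",q)[:2]:
        v,u=np.nonzero(d["pixels"]);print(q,round(d["score"],2),u.mean(),v.mean(),ray2z("top",[[u.mean(),v.mean()]],z))
E
```

```text
tong tips,bow @z.017 [[0.5633, -0.016], [0.5671, -0.0714], [0.3679, -0.0587]]
blank 0.84 125.51324503311258 218.78807947019868 [[0.44783279 0.32291145]]
blank 0.77 143.07746478873239 184.06690140845072 [[0.53829188 0.2786457 ]]
mould 0.69 192.54525386313466 150.68543046357615 [[0.62461848 0.14779253]]
stud 0.69 381.3103448275862 175.86206896551724 [[ 0.54315745 -0.34467231]]
```

View pics/crop.png

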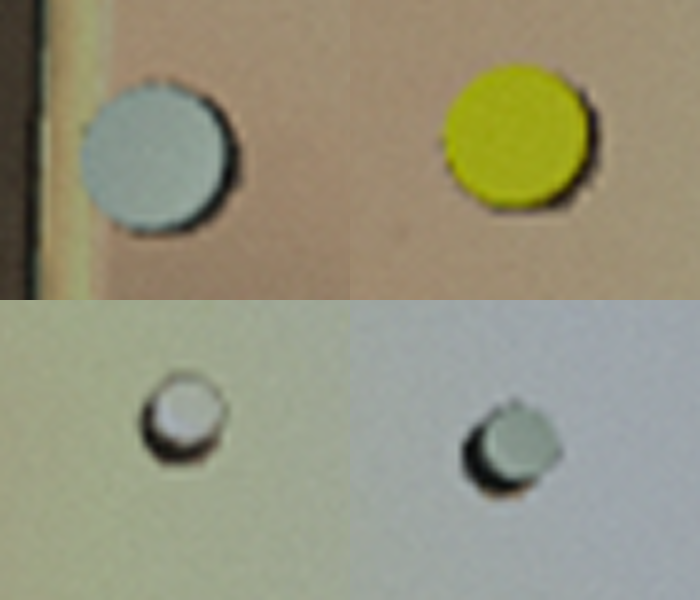

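The crop confirms it: the blank is grey-blue and the stud is the greenish-grey cylinder (598,274); the white cylinder is the pot. Moving above the blank.

Call:
apply_moves --targets '[{"translation":[-0.388,-0.209,0.087],"twist":0,"hand":1},{"translation":[-0.388,-0.209,0.087],"twist":0,"hand":1},{"translation":[-0.388,-0.209,0.087],"twist":0,"hand":1},{"translation":[-0.388,-0.209,0.087],"twist":0,"hand":1},{"translation":[-0.388,-0.209,0.087],"twist":0,"hand":1},{"translation":[-0.388,-0.209,0.087],"twist":0,"hand":1},{"translation":[-0.388,-0.209,0.087],"twist":0,"hand":1},{"translation":[-0.388,-0.209,0.087],"twist":0,"hand":1}]'

```text
time: 1.9
tool_pos: [0.4501, 0.3213, 0.1837]
tool_rot: [0.0, 0.175, 0.985, 0.0]
contact_force: [1.1, 0.7, 0.3]
gripper_width: 1.002
grasp_force: 0.0
```

Call:
apply_moves --targets '[{"translation":[0,0,0],"twist":1,"hand":1},{"translation":[0,0,0],"twist":1,"hand":1},{"translation":[0,0,0],"twist":1,"hand":1},{"translation":[0,0,0],"twist":1,"hand":1},{"translation":[0,0,0],"twist":1,"hand":1},{"translation":[0,0,0],"twist":1,"hand":1},{"translation":[0,0,0],"twist":1,"hand":1},{"translation":[0,0,0],"twist":1,"hand":1}]'

```text
time: 2.7
tool_pos: [0.4491, 0.3228, 0.1838]
tool_rot: [0.0, 0.546, 0.838, 0.0]
contact_force: [0.2, -0.5, 1.0]
gripper_width: 1.003
grasp_force: 0.0
```

Call:
apply_moves --targets '[{"translation":[0,0,0],"twist":1,"hand":0.8},{"translation":[0,0,0],"twist":1,"hand":0.8},{"translation":[0,0,0],"twist":1,"hand":0.8},{"translation":[0,0,0],"twist":1,"hand":0.8},{"translation":[0,0,0],"twist":0.2,"hand":0.8},{"translation":[0,0,0],"twist":0,"hand":0.8}]'

```text
time: 3.3
tool_pos: [0.4492, 0.3228, 0.1838]
tool_rot: [0.0, 0.707, 0.707, 0.0]
contact_force: [0.9, 0.1, -0.4]
gripper_width: 0.8
grasp_force: 0.0
```

Run:
```python
from h import *
s=state();print(s['time'],s['tool_pos'],s['gripper_width'],s['contact_force']);print(rot().round(3))
c=get_calibration("wrist");im=grab_frame("wrist");print(c)
cv2.imwrite("pics/w1.png",im[:,:,::-1])
for q,z in(("blank",.016),):
    for d in regions_of("wrist",q)[:3]:
        v,u=np.nonzero(d["pixels"]);print(q,round(d["score"],2),u.mean(),v.mean(),len(u),ray2z("wrist",[[u.mean(),v.mean()]],z,c))
    print([(d["point"],d["score"]) for d in recognise("wrist",q)])
```

```text
3.3 [0.44916553 0.3227971  0.18376804] 0.7997363635042538 [ 0.8728552   0.13679448 -0.44296024]
[[-0.  1.  0.]
 [ 1.  0.  0.]
 [ 0.  0. -1.]]
{'camera_matrix': array([[297.31863964,   0.        , 254.09201265],
       [  0.        , 297.31863964, 195.36540263],
       [  0.        ,   0.        ,   1.        ]]), 'pose': array([[ 9.99999455e-01, -3.37031113e-04,  9.87685421e-04,
         4.48422985e-01],
       [ 4.49624492e-05,  9.59451506e-01,  2.81873741e-01,
         3.95228662e-01],
       [-1.04263649e-03, -2.81873543e-01,  9.59450999e-01,
         3.05434988e-01],
       [ 0.00000000e+00,  0.00000000e+00,  0.00000000e+00,
         1.00000000e+00]])}
blank 0.93 337.19255455712454 217.56161745827984 1558 [[0.53685031 0.28552792]]
blank 0.83 254.54714064914992 178.25759917568263 1941 [[0.44857883 0.32800692]]
[([0.538, 0.283, 0.0182], 0.79), ([0.4477, 0.3241, 0.015], 0.72)]
```

View pics/w1.png

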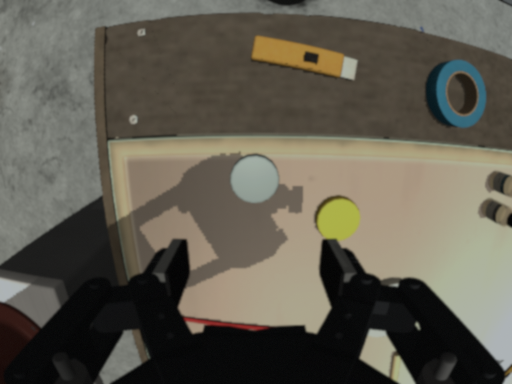

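The wrist view shows the blank at (254,178), the decoy at (340,217) and the fingers at (180,250) and (335,250). The tool axes are now x=+Y, y=+X, z=down. Descending to grip the upper half of the blank.

Call:
apply_moves --targets '[{"translation":[0.02,-0.01,0.4],"twist":0,"hand":0.8},{"translation":[0,0,0.4],"twist":0,"hand":0.8},{"translation":[0,0,0.4],"twist":0,"hand":0.8},{"translation":[0,0,0.25],"twist":0,"hand":0.8},{"translation":[0,0,0.1],"twist":0,"hand":0.8},{"translation":[0,0,0],"twist":0,"hand":0.8}]'

```text
time: 4.05
tool_pos: [0.4472, 0.3242, 0.0273]
tool_rot: [-0.0, 0.707, 0.707, -0.002]
contact_force: [0.1, -0.1, -0.4]
gripper_width: 0.801
grasp_force: 0.0
```

Call:
apply_moves --targets '[{"translation":[0,0,0],"twist":0,"hand":0.5},{"translation":[0,0,0],"twist":0,"hand":0.5},{"translation":[0,0,0],"twist":0,"hand":0.5},{"translation":[0,0,0],"twist":0,"hand":0.5},{"translation":[0,0,0],"twist":0,"hand":0.5}]'

```text
time: 4.55
tool_pos: [0.45, 0.3258, 0.0315]
tool_rot: [0.001, 0.707, 0.707, 0.002]
contact_force: [-0.8, -1.0, 6.5]
gripper_width: 0.533
grasp_force: 61.8
```

Run:
```python
from h import *
s=state();print(s['time'],s['tool_pos'],s['gripper_width'],s['contact_force'],s['ft_torque'])
c=get_calibration("wrist");im=grab_frame("wrist")
cv2.imwrite("pics/w2.png",cv2.resize(im[100:340,90:430,::-1],(765,540),interpolation=cv2.INTER_CUBIC))
```

```text
4.55 [0.4499705  0.32580369 0.03145524] 0.533362570501306 [-0.76101274 -1.04727196  6.53810565] [-0.0621727   0.20466171  0.02024077]
```

View pics/w2.png

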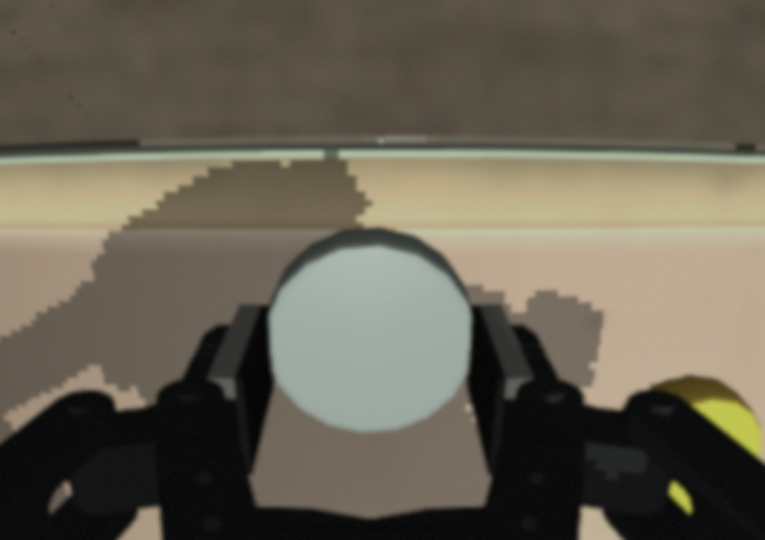

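The blank is gripped near the middle of the pads (disc centre at crop pixel (370,340)). Lifting and going close to the mould, stopping 20 mm short so I can see it past the blank.

Call:
apply_moves --targets '[{"translation":[0,0,-0.2],"twist":0,"hand":0.4},{"translation":[0,0,-0.4],"twist":0,"hand":0.4},{"translation":[0,0,-0.4],"twist":0,"hand":0.4},{"translation":[-0.3,0.3,-0.4],"twist":0,"hand":0.4},{"translation":[-0.35,0.3,-0.15],"twist":0,"hand":0.4},{"translation":[-0.35,0.3,0],"twist":0,"hand":0.4},{"translation":[-0.35,0.3,0],"twist":0,"hand":0.4},{"translation":[-0.35,0.3,0],"twist":0,"hand":0.4}]'

```text
time: 5.4
tool_pos: [0.5949, 0.1575, 0.1792]
tool_rot: [0.001, 0.707, 0.707, 0.001]
contact_force: [0.7, 0.2, -0.1]
gripper_width: 0.53
grasp_force: 61.6
```

Call:
apply_moves --targets '[{"translation":[-0.3,0.25,0],"twist":0,"hand":0.4},{"translation":[0,0,0],"twist":0,"hand":0.4},{"translation":[0,0,0],"twist":0,"hand":0.4}]'

```text
time: 5.7
tool_pos: [0.619, 0.1282, 0.1783]
tool_rot: [-0.0, 0.708, 0.706, 0.0]
contact_force: [0.2, 1.0, -0.5]
gripper_width: 0.535
grasp_force: 61.7
```

```bash
cat > look.py <<'E'
from h import *
s=state();print(s['time'],s['tool_pos'],s['gripper_width'],s['contact_force'],s['grasp_force'])
c=get_calibration("wrist");im=grab_frame("wrist")
cv2.imwrite("pics/w3.png",cv2.resize(im[100:340,90:430,::-1],(765,540),interpolation=cv2.INTER_CUBIC))
for q,z in(("mould",.018),("blank",.016)):
    for d in regions_of("wrist",q)[:2]:
        m=d["pixels"].astype(np.uint8);cs=max(cv2.findContours(m,0,1)[0],key=len)[:,0]
        w=ray2z("wrist",cs,z,c);ctr,r=cv2.minEnclosingCircle(w.astype(np.float32)-0)
        # kasa fit
        A=np.c_[2*w,np.ones(len(w))];x=np.linalg.lstsq(A,(w**2).sum(1),rcond=None)[0]
        print(q,d["score"],m.sum(),cs.mean(0),"enc",ctr,r,"fit",x[:2],np.sqrt(x[2]+x[:2]@x[:2]))
E
python3 look.py
```

```text
5.7 [0.61898778 0.12820861 0.17826973] 0.5346884999966368 [ 0.23434166  0.95180597 -0.52270991] 61.671279470901936
mould 0.9 6614 [262.49230769 160.13846154] enc (0.6262105703353882, 0.1509631872177124) 0.0457853265106678 fit [0.62638206 0.15216804] 0.04432151095553467
mould 0.69 63 [206.71875 299.     ] enc (0.5620152354240417, -0.008037837222218513) 0.011263491585850716 fit [ 0.56195993 -0.00790923] 0.007296431704311234
blank 0.89 1882 [173.30656934  33.16058394] enc (0.5398668646812439, 0.2807963490486145) 0.026323921978473663 fit [0.54011261 0.28111414] 0.024874816387993312
blank 0.58 6635 [254.01538462 246.48076923] enc (0.6179337501525879, 0.05758771300315857) 0.05526783689856529 fit [0.61785006 0.05731681] 0.05171677311461608
```

View pics/w3.png

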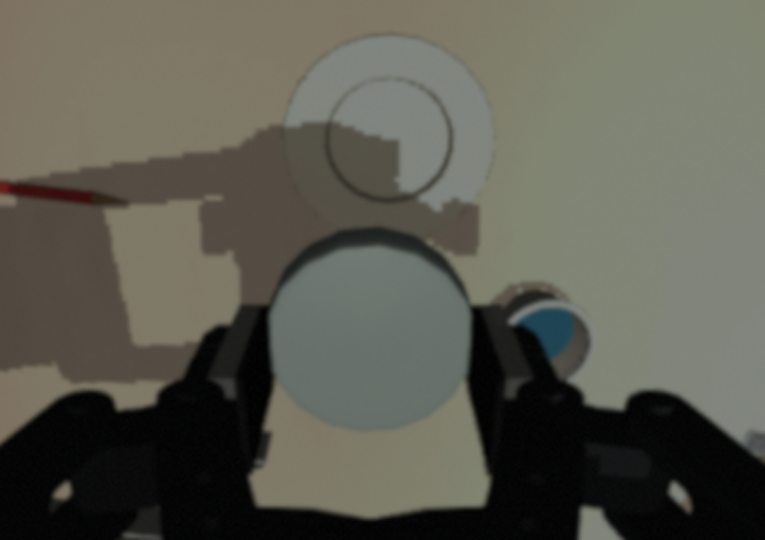

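The mould is at crop (390,139), with the recess edges at x 327 to 453 and y 77 to 201. The held blank's centre is at (370,336). Converting both to world coordinates.

Run:
```python
from h import *
c=get_calibration("wrist");s=state();print(s['time'],s['tool_pos'],c["pose"][:3,3])
f=lambda p:np.array(p)*[340/765,240/540]+[90,100]-.28
P=[[327,139],[453,139],[390,77],[390,201],[284,139],[494,139],[389,33.5]]
w=ray2z("wrist",f(P),.018,c);print(w.round(4).tolist())
print("recess",(w[0]+w[1])/2,(w[2]+w[3])/2,"outer",(w[4]+w[5])/2, w[6]-[0,.046])
# held blank top: plane 13.3 mm below TCP
B=[[269,335],[472,335],[370,243],[370,431]]
for zz in(.0125,.0145):
    w=ray2z("wrist",f(B),s['tool_pos'][2]-zz,c);print("blank-TCP",(w-s['tool_pos'][:2]).round(4).tolist(),((w[2]+w[3])/2-s['tool_pos'][:2]).round(4))
# gain: top camera region of mould outline circle fit, both cams
im=grab_frame("top")
for q in["mould"]:
    d=regions_of("top",q)[0];cs=max(cv2.findContours(d["pixels"].astype(np.uint8),0,1)[0],key=len)[:,0]
    w=ray2z("top",cs,.018);print("top mould",cv2.minEnclosingCircle(w.astype(np.float32)))
```

```text
5.85 [0.6179751  0.12986343 0.17807416] [0.6172821  0.20227043 0.29975007]
[[0.5986, 0.1535], [0.6526, 0.1536], [0.6254, 0.18], [0.6257, 0.126], [0.5801, 0.1536], [0.6705, 0.1538], [0.6249, 0.1984]]
recess [0.62558836 0.15353589] [0.62554434 0.15300293] outer [0.62528017 0.15371078] [0.62489402 0.15236088]
blank-TCP [[-0.0236, 0.0049], [0.0221, 0.0049], [-0.0008, 0.0269], [-0.0008, -0.021]] [-0.0008  0.0029]
blank-TCP [[-0.0239, 0.0039], [0.0225, 0.0039], [-0.0008, 0.0262], [-0.0008, -0.0224]] [-0.0008  0.0019]Traceback (most recent call last):
  File "<stdin>", line 14, in <module>
IndexError: list index out of range
```

Call:
apply_moves --targets '[{"translation":[0.217,0.073,0.2],"twist":0,"hand":0.4},{"translation":[0,0,0.4],"twist":0,"hand":0.4},{"translation":[0,0,0.4],"twist":0,"hand":0.4},{"translation":[0,0,0.18],"twist":0,"hand":0.4},{"translation":[0,0,0],"twist":0,"hand":0.4},{"translation":[0,0,0],"twist":0,"hand":0.4}]'

```text
time: 6.55
tool_pos: [0.6266, 0.151, 0.0613]
tool_rot: [0.0, 0.707, 0.707, 0.001]
contact_force: [0.7, 0.6, -0.5]
gripper_width: 0.538
grasp_force: 61.7
```

Run:
```python
from h import *
s=state();print(s['time'],s['tool_pos'],s['contact_force'])
im=grab_frame("wrist");cv2.imwrite("pics/w4.png",cv2.resize(im[120:340,120:390,::-1],(736,600),interpolation=cv2.INTER_CUBIC))
```

```text
6.55 [0.62663981 0.1509736  0.0612734 ] [ 0.68996622  0.63837739 -0.50896217]
```

View pics/w4.png

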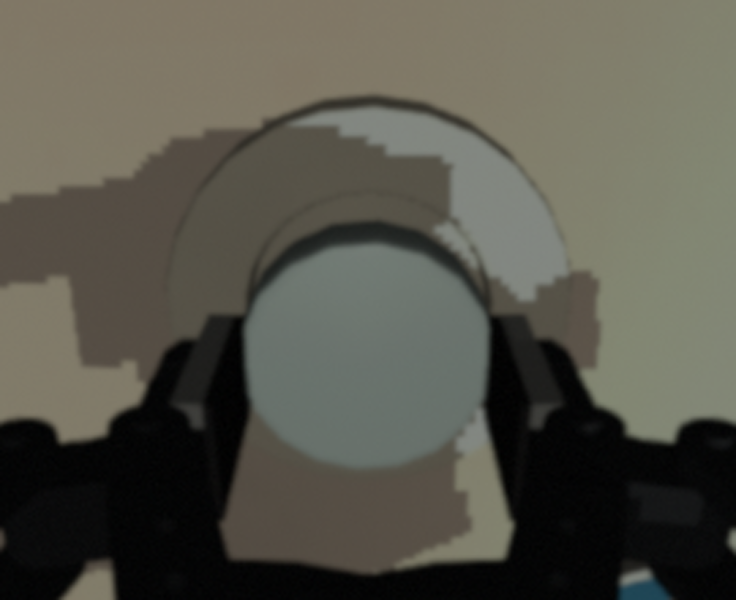

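Run:
```python
from h import *
c=get_calibration("wrist");s=state();t=s['tool_pos'];print(t)
f=lambda p:np.array(p)*[270/736,220/600]+[120,120]-.3
w=ray2z("wrist",f([[369,190],[369,105],[167,290],[572,290],[250,270],[487,270]]),.018,c);print(w.round(4).tolist())
print("centre y from recess top",w[0,1]-.027,"outer",w[1,1]-.046)
for zb in(.040,.044,.048):
    b=ray2z("wrist",f([[368,241],[368,468],[245,340],[490,340]]),zb,c)
    e=ray2z("wrist",f([[368,222]]),zb-.016,c)
    print(zb,b.round(4).tolist(),b[:2].mean(0),"bottom edge->centre y",e[0,1]-.025)
```

```text
[0.62757701 0.15094739 0.06251845]
[[0.6275, 0.1782], [0.6275, 0.1965], [0.5818, 0.155], [0.6734, 0.1548], [0.6012, 0.16], [0.6535, 0.1599]]
centre y from recess top 0.15119677592670172 outer 0.15045518101071198
0.04 [[0.6271, 0.1742], [0.6271, 0.123], [0.6027, 0.1535], [0.6513, 0.1534]] [0.62712837 0.14860262] bottom edge->centre y 0.14795935074457878
0.044 [[0.6271, 0.1756], [0.6271, 0.1257], [0.6034, 0.1554], [0.6507, 0.1553]] [0.62711063 0.15067518] bottom edge->centre y 0.14921694657780185
0.048 [[0.6271, 0.177], [0.6271, 0.1285], [0.6041, 0.1574], [0.65, 0.1572]] [0.62709289 0.15274773] bottom edge->centre y 0.1504745424110249
```

The blank and mould centres agree within about 1 mm. Lowering gently.

Call:
apply_moves --targets '[{"translation":[0.007,0.003,0.05],"twist":0,"hand":0.4},{"translation":[0,0,0.05],"twist":0,"hand":0.4},{"translation":[0,0,0.03],"twist":0,"hand":0.4},{"translation":[0,0,0],"twist":0,"hand":0.4}]'

```text
time: 7.0
tool_pos: [0.6264, 0.1511, 0.0469]
tool_rot: [0.0, 0.707, 0.707, 0.0]
contact_force: [1.0, 0.5, -0.4]
gripper_width: 0.536
grasp_force: 61.7
```

Call:
apply_moves --targets '[{"translation":[0,0,0.02],"twist":0,"hand":0.4},{"translation":[0,0,0],"twist":0,"hand":0.4}]'

```text
time: 7.2
tool_pos: [0.6267, 0.151, 0.0451]
tool_rot: [0.0, 0.708, 0.707, 0.0]
contact_force: [1.6, -1.7, 0.2]
gripper_width: 0.534
grasp_force: 61.8
```

Call:
apply_moves --targets '[{"translation":[0,0,0.02],"twist":0,"hand":0.4},{"translation":[0,0,0],"twist":0,"hand":0.4}]'

```text
time: 7.4
tool_pos: [0.6268, 0.151, 0.0432]
tool_rot: [0.001, 0.708, 0.707, 0.0]
contact_force: [1.8, -1.3, 0.5]
gripper_width: 0.535
grasp_force: 61.9
```

Call:
apply_moves --targets '[{"translation":[0,0,0.015],"twist":0,"hand":0.4},{"translation":[0,0,0],"twist":0,"hand":0.4}]'

```text
time: 7.6
tool_pos: [0.6268, 0.151, 0.0417]
tool_rot: [0.001, 0.707, 0.707, 0.0]
contact_force: [1.9, -2.7, 1.8]
gripper_width: 0.535
grasp_force: 61.9
```

Call:
apply_moves --targets '[{"translation":[0,0,0.01],"twist":0,"hand":0.4},{"translation":[0,0,0],"twist":0,"hand":0.4}]'

```text
time: 7.8
tool_pos: [0.6268, 0.1511, 0.0415]
tool_rot: [0.0, 0.707, 0.707, 0.0]
contact_force: [0.4, -3.5, 4.5]
gripper_width: 0.538
grasp_force: 62.5
```

Contact came at TCP z=0.0415, exactly 10 mm above the table grasp, so the blank is on the recess floor. Releasing.

Call:
apply_moves --targets '[{"translation":[0,0,0],"twist":0,"hand":0.65},{"translation":[0,0,0],"twist":0,"hand":0.8},{"translation":[0,0,0],"twist":0,"hand":0.8},{"translation":[0,0,-0.2],"twist":0,"hand":0.8},{"translation":[0,0,-0.5],"twist":0,"hand":0.8},{"translation":[0,0,-0.5],"twist":0,"hand":0.8},{"translation":[0,0,-0.3],"twist":0,"hand":0.8},{"translation":[0,0,0],"twist":0,"hand":1}]'

```text
time: 8.6
tool_pos: [0.6294, 0.1521, 0.1977]
tool_rot: [0.003, 0.707, 0.707, 0.005]
contact_force: [1.1, 0.5, -0.2]
gripper_width: 0.947
grasp_force: 0.0
```

Run:
```python
from h import *
s=state();print(s['time'],s['tool_pos'],s['contact_force'])
c=get_calibration("wrist");im=grab_frame("wrist");cv2.imwrite("pics/w5.png",cv2.resize(im[100:340,90:430,::-1],(765,540),interpolation=cv2.INTER_CUBIC))
```

```text
8.6 [0.62936932 0.15206843 0.19767698] [ 1.09725908  0.48331218 -0.18793589]
```

View pics/w5.png

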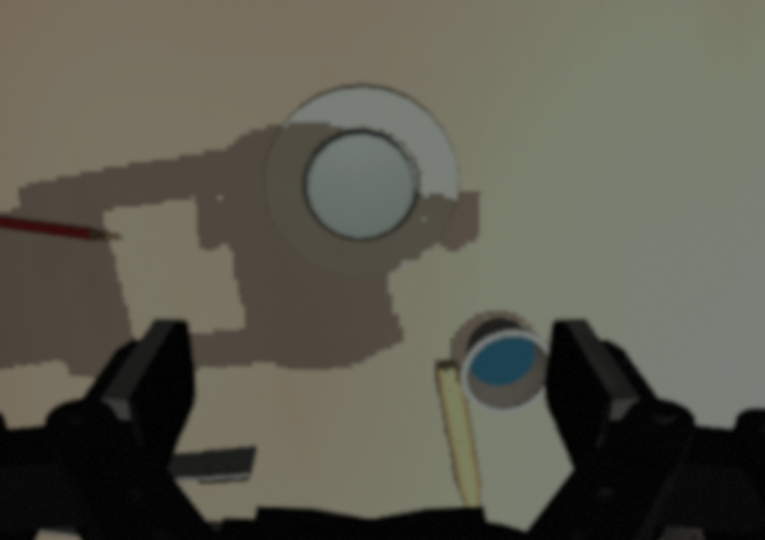

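The blank is seated concentrically, at crop (361,185). The tongs are next, so I'm checking joint 6 and measuring the tongs.

Run:
```python
from h import *
s=state();print(s['joint_pos'],s['tool_pos']);print(rot().round(3))
grab_frame("top")
for q in["tongs","tongs_grip","tongs_jaws","stud"]:
    for d in regions_of("top",q)[:2]:
        v,u=np.nonzero(d["pixels"]);w=ray2z("top",np.c_[u,v],.025);r=cv2.minAreaRect(w.astype(np.float32)*1000)
        print(q,d["score"],len(u),w.mean(0),w.min(0),w.max(0),r)
```

```text
[1.21932782e-01 1.39034265e-01 1.62120920e+00 4.44287951e-04
 1.37558095e+00 1.22607278e-01] [0.62774298 0.15179215 0.19394799]
[[ 0.001  1.     0.006]
 [ 1.    -0.001  0.001]
 [ 0.001  0.006 -1.   ]]
tongs 0.53 143 [ 0.49085817 -0.06195372] [ 0.3818095  -0.07767742] [ 0.56235313 -0.01131667] ((475.802001953125, -54.037384033203125), (181.71873474121094, 61.04061508178711), 8.69548511505127)
tongs_grip 0.52 17 [ 0.55130368 -0.01464429] [ 0.53989977 -0.01665285] [ 0.55855727 -0.01131667] ((549.228515625, -13.826717376708984), (5.216484546661377, 18.53949737548828), 88.64737701416016)
tongs_jaws 0.65 194 [ 0.49191194 -0.05427609] [ 0.38352826 -0.07721093] [ 0.56507486 -0.0088303 ] ((472.5758361816406, -46.86011505126953), (181.61380004882812, 64.3540267944336), 3.8431155681610107)
stud 0.53 109 [ 0.54123945 -0.34454357] [ 0.52646532 -0.35887787] [ 0.55546826 -0.32977301] ((541.5977172851562, -344.90606689453125), (25.24419403076172, 32.0865478515625), 42.830135345458984)
```

Call:
apply_moves --targets '[{"translation":[-0.338,-0.262,0],"twist":0,"hand":1},{"translation":[-0.338,-0.262,0],"twist":0,"hand":1},{"translation":[-0.338,-0.262,0],"twist":0,"hand":1},{"translation":[-0.338,-0.262,0],"twist":0,"hand":1},{"translation":[-0.338,-0.262,0],"twist":0,"hand":1},{"translation":[-0.338,-0.262,0],"twist":0,"hand":1}]'

```text
time: 9.5
tool_pos: [0.4669, -0.0522, 0.1888]
tool_rot: [-0.001, 0.707, 0.707, -0.001]
contact_force: [0.4, -1.7, 0.1]
gripper_width: 1.003
grasp_force: 0.0
```

Call:
apply_moves --targets '[{"translation":[0,0,0],"twist":1,"hand":1},{"translation":[0,0,0],"twist":1,"hand":1},{"translation":[0,0,0],"twist":1,"hand":1},{"translation":[0,0,0],"twist":1,"hand":1},{"translation":[0,0,0],"twist":1,"hand":1},{"translation":[0,0,0],"twist":1,"hand":1},{"translation":[0,0,0],"twist":1,"hand":1},{"translation":[0,0,0],"twist":1,"hand":1}]'

```text
time: 10.3
tool_pos: [0.4681, -0.0511, 0.1888]
tool_rot: [-0.001, 0.928, 0.374, -0.001]
contact_force: [-0.0, -0.0, -0.6]
gripper_width: 1.003
grasp_force: 0.0
```

Call:
apply_moves --targets '[{"translation":[0,0,0],"twist":1,"hand":1},{"translation":[0,0,0],"twist":1,"hand":1},{"translation":[0,0,0],"twist":1,"hand":1},{"translation":[0,0,0],"twist":1,"hand":1},{"translation":[0,0,0],"twist":1,"hand":1},{"translation":[0,0,0],"twist":1,"hand":1},{"translation":[0,0,0],"twist":0.94,"hand":1},{"translation":[0,0,0],"twist":0,"hand":1}]'

```text
time: 11.1
tool_pos: [0.4682, -0.0512, 0.189]
tool_rot: [-0.0, 0.999, 0.038, -0.001]
contact_force: [-0.1, 0.1, 0.1]
gripper_width: 1.001
grasp_force: 0.0
```

Run:
```python
from h import *
s=state();print(s['time'],s['tool_pos'],s['contact_force'],s['joint_pos'][5]);print(rot().round(3))
c=get_calibration("wrist");im=grab_frame("wrist");cv2.imwrite("pics/w6.png",cv2.resize(im[:,:,::-1],(800,600),interpolation=cv2.INTER_CUBIC))
np.save("cal6.npy",c,allow_pickle=True)
```

```text
11.1 [ 0.46815884 -0.0511667   0.18898921] [-0.1307227   0.08359665  0.1075257 ] 1.227751792477172
[[ 0.997  0.076 -0.003]
 [ 0.076 -0.997  0.001]
 [-0.003 -0.001 -1.   ]]
```

View pics/w6.png

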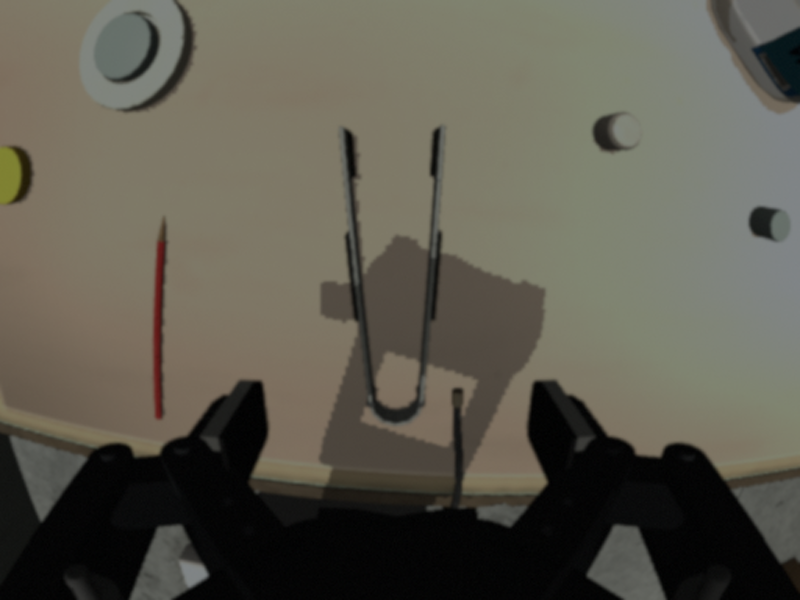

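In the wrist view the left sleeve runs (348,233)–(356,318) and the right one (438,232)–(434,318). The jaw tips are at (345,128) and (441,126), the bow at (396,415), and the stud top near (778,224).

Run:
```python
from h import *
c=np.load("cal6.npy",allow_pickle=True).item();s=state();t=s['tool_pos']
f=lambda p:np.array(p)/1.5625-.2
w=ray2z("wrist",f([[347,233],[355,318],[440,232],[435,318],[345,128],[441,126],[396,415]]),.031,c);print(w.round(4).tolist())
g=w[:4].mean(0);j=w[4:6].mean(0);back=w[6]
d=j-back;print("grip",g,"tips",j,"bow",back,"yaw",np.arctan2(d[1],d[0]),np.arctan2(*(j-g)[::-1]),np.linalg.norm(j-g),np.linalg.norm(d))
print("delta in tool axes",rot().T[:2,:2]@(g-t[:2]))
```

```text
[[0.4997, -0.0171], [0.4459, -0.0248], [0.5045, -0.0733], [0.4498, -0.0755], [0.5632, -0.0118], [0.5686, -0.0684], [0.3776, -0.056]]
grip [ 0.47499308 -0.04765624] tips [ 0.56592012 -0.0401033 ] bow [ 0.37763166 -0.05603363] yaw 0.08440493680899755 0.08287564880178734 0.09124020306779475 0.1889611633051146
delta in tool axes [ 0.00698707 -0.00297973]
```

Call:
apply_moves --targets '[{"translation":[0.07,-0.03,0.3],"twist":-0.07,"hand":1},{"translation":[0,0,0.4],"twist":0,"hand":1},{"translation":[0,0,0.4],"twist":0,"hand":1},{"translation":[0,0,0.3],"twist":0,"hand":0.9},{"translation":[0,0,0.22],"twist":0,"hand":0.8},{"translation":[0,0,0],"twist":0,"hand":0.8}]'

```text
time: 11.75
tool_pos: [0.472, -0.0469, 0.0243]
tool_rot: [-0.001, 0.999, 0.042, -0.004]
contact_force: [-1.3, 0.5, -0.1]
gripper_width: 0.8
grasp_force: 0.0
```

Call:
apply_moves --targets '[{"translation":[0,0,0],"twist":0,"hand":0.6},{"translation":[0,0,0],"twist":0,"hand":0.53},{"translation":[0,0,0],"twist":0,"hand":0.53},{"translation":[0,0,0],"twist":0,"hand":0.53},{"translation":[0,0,0],"twist":0,"hand":0.53}]'

```text
time: 12.25
tool_pos: [0.4771, -0.0482, 0.0301]
tool_rot: [0.001, 0.999, 0.041, 0.002]
contact_force: [1.5, 0.0, 3.7]
gripper_width: 0.53
grasp_force: 4.8
```

```bash
cat > lk.py <<'E'
import sys
from h import *
s=state();print(s['time'],s['tool_pos'],s['contact_force'],s['gripper_width'],s['grasp_force'])
c=get_calibration("wrist");im=grab_frame("wrist");n=sys.argv[1];cv2.imwrite(f"pics/{n}.png",cv2.resize(im[:,:,::-1],(800,600),interpolation=cv2.INTER_CUBIC))
np.save(n+".npy",c,allow_pickle=True)
E
python3 lk.py w7
```

```text
12.25 [ 0.4771495  -0.04819794  0.03005111] [1.50949054 0.00693928 3.70862074] 0.5300798914547047 4.760771691799164
```

View pics/w7.png

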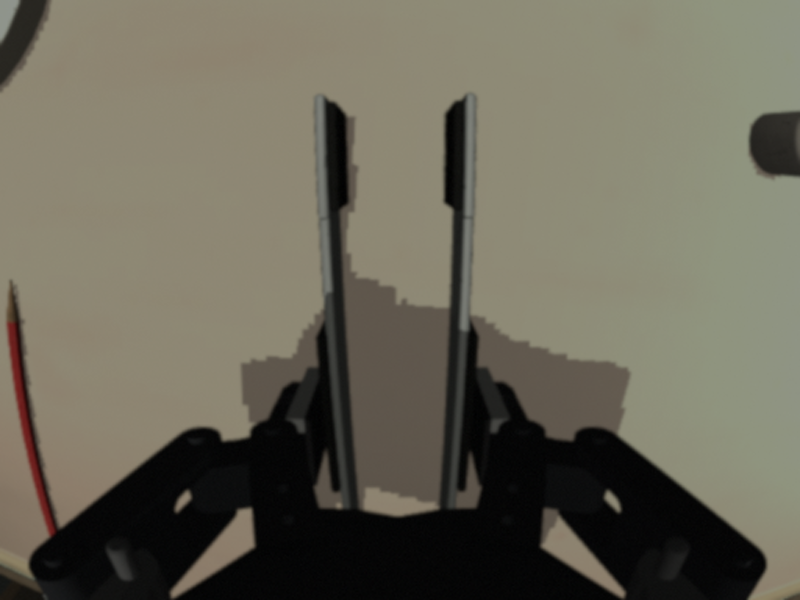

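The tongs are well gripped: sleeves between the pads, jaws parallel at (330,150) and (460,150). Lifting and carrying them over the stud.

Call:
apply_moves --targets '[{"translation":[0,0,-0.1],"twist":0,"hand":0.53},{"translation":[0,0,-0.2],"twist":0,"hand":0.53},{"translation":[0,0,-0.2],"twist":0,"hand":0.53},{"translation":[0,0,-0.1],"twist":0,"hand":0.53},{"translation":[-0.027,0.15,0],"twist":0,"hand":0.53},{"translation":[-0.027,0.25,0],"twist":0,"hand":0.53},{"translation":[-0.027,0.3,0],"twist":0,"hand":0.53},{"translation":[-0.027,0.3,0],"twist":0,"hand":0.53}]'

```text
time: 13.1
tool_pos: [0.4724, -0.1489, 0.0881]
tool_rot: [-0.0, 0.999, 0.042, -0.001]
contact_force: [0.9, -0.2, -1.1]
gripper_width: 0.533
grasp_force: 4.7
```

Call:
apply_moves --targets '[{"translation":[-0.027,0.3,0],"twist":0,"hand":0.53},{"translation":[-0.027,0.3,0],"twist":0,"hand":0.53},{"translation":[-0.027,0.3,0],"twist":0,"hand":0.53},{"translation":[-0.027,0.3,0],"twist":0,"hand":0.53},{"translation":[-0.027,0.3,0],"twist":0,"hand":0.53},{"translation":[-0.027,0.3,0],"twist":0,"hand":0.53},{"translation":[-0.027,0.15,0],"twist":0,"hand":0.53},{"translation":[-0.025,0.07,0],"twist":0,"hand":0.53}]'

```text
time: 13.9
tool_pos: [0.468, -0.3522, 0.0881]
tool_rot: [-0.0, 0.999, 0.041, -0.0]
contact_force: [-0.0, 0.5, -0.9]
gripper_width: 0.53
grasp_force: 4.7
```

Call:
apply_moves --targets '[{"translation":[0,0,0],"twist":0,"hand":0.53},{"translation":[0,0,0],"twist":0,"hand":0.53}]'

```text
time: 14.1
tool_pos: [0.4683, -0.3503, 0.0881]
tool_rot: [-0.001, 0.999, 0.042, -0.0]
contact_force: [0.1, 0.3, -0.2]
gripper_width: 0.531
grasp_force: 4.7
```

```bash
python3 lk.py w8
python3 - <<'E'
from h import *
print(rot().round(3))
c=np.load("w8.npy",allow_pickle=True).item()
for d in regions_of("wrist","stud")[:3]:
    v,u=np.nonzero(d["pixels"]);print(d["score"],len(u),u.mean(),v.mean(),u.min(),u.max(),v.min(),v.max(),ray2z("wrist",[[u.mean(),v.mean()]],.03,c))
E
```

```text
14.1 [ 0.46831068 -0.35028756  0.08808957] [ 0.10746849  0.2955466  -0.18996843] 0.5314795399388937 4.713248088955879
[[ 0.996  0.084 -0.001]
 [ 0.084 -0.996  0.001]
 [-0.    -0.001 -1.   ]]
0.81 1434 258.10878661087867 102.15829846582984 237 279 82 123 [[ 0.54403827 -0.34551959]]
```

View pics/w8.png

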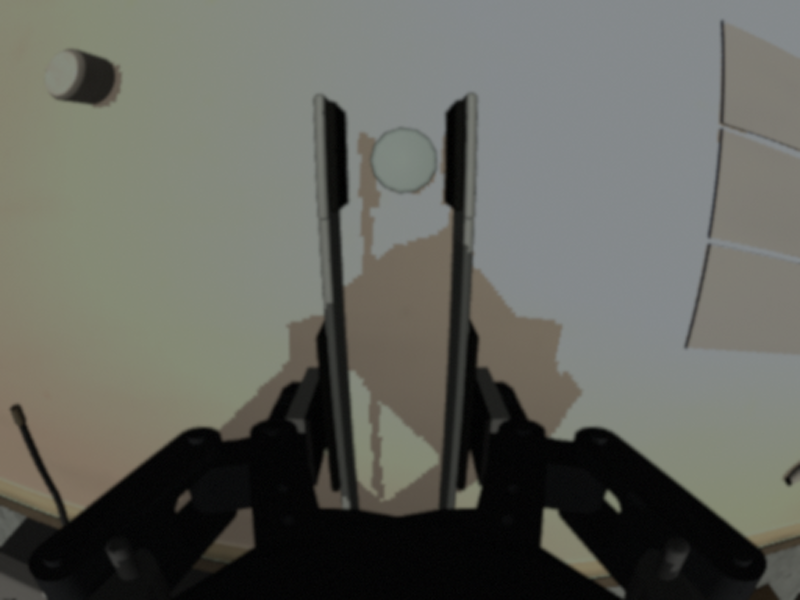

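The stud's top is at (404,160), between the jaw pads (inner faces at x 347 and 445), about 2.5 mm right of the middle. Correcting and descending.

Call:
apply_moves --targets '[{"translation":[0,0.025,0],"twist":0,"hand":0.53},{"translation":[0,0,0.15],"twist":0,"hand":0.53},{"translation":[0,0,0.15],"twist":0,"hand":0.53},{"translation":[0,0,0.15],"twist":0,"hand":0.53},{"translation":[0,0,0.1],"twist":0,"hand":0.53},{"translation":[0,0,0.02],"twist":0,"hand":0.53},{"translation":[0,0,0],"twist":0,"hand":0.53}]'

```text
time: 14.9
tool_pos: [0.4685, -0.3537, 0.0307]
tool_rot: [-0.0, 0.999, 0.041, -0.0]
contact_force: [0.5, -0.4, -0.4]
gripper_width: 0.531
grasp_force: 4.7
```

```bash
python3 lk.py w9
```

```text
14.9 [ 0.46845928 -0.35371088  0.0306957 ] [ 0.52731236 -0.36009034 -0.4333121 ] 0.5305174567843818 4.737021401524544
```

View pics/w9.png

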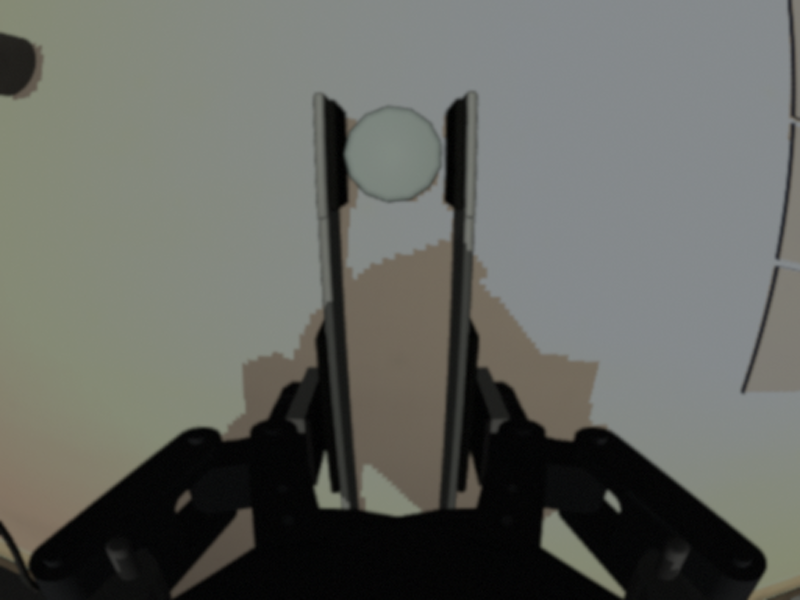

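The stud (392,153) is centred between the pads. Closing gradually.

Call:
apply_moves --targets '[{"translation":[0,0,0],"twist":0,"hand":0.5},{"translation":[0,0,0],"twist":0,"hand":0.48},{"translation":[0,0,0],"twist":0,"hand":0.46},{"translation":[0,0,0],"twist":0,"hand":0.45},{"translation":[0,0,0],"twist":0,"hand":0.45}]'

```text
time: 15.45
tool_pos: [0.469, -0.3543, 0.032]
tool_rot: [0.0, 0.999, 0.041, 0.0]
contact_force: [0.1, -0.4, 1.4]
gripper_width: 0.478
grasp_force: 60.6
```

Call:
apply_moves --targets '[{"translation":[0,0,0],"twist":0,"hand":0.43},{"translation":[0,0,0],"twist":0,"hand":0.42},{"translation":[0,0,0],"twist":0,"hand":0.42},{"translation":[0,0,0],"twist":0,"hand":0.42}]'

```text
time: 15.85
tool_pos: [0.469, -0.3543, 0.0319]
tool_rot: [0.0, 0.999, 0.041, 0.0]
contact_force: [-0.5, 0.1, 2.8]
gripper_width: 0.476
grasp_force: 60.8
```

Clamped on the stud at 60 N. Lifting and carrying it to above the mould.

Call:
apply_moves --targets '[{"translation":[0,0,-0.1],"twist":0,"hand":0.42},{"translation":[0,0,-0.25],"twist":0,"hand":0.42},{"translation":[0,0,-0.3],"twist":0,"hand":0.42},{"translation":[0,0,-0.3],"twist":0,"hand":0.42},{"translation":[0,0,-0.25],"twist":0,"hand":0.42},{"translation":[0,0,-0.1],"twist":0,"hand":0.42},{"translation":[0,0,0],"twist":0,"hand":0.42},{"translation":[0,0,0],"twist":0,"hand":0.42}]'

```text
time: 16.65
tool_pos: [0.4681, -0.3533, 0.16]
tool_rot: [-0.001, 0.999, 0.041, -0.001]
contact_force: [-0.6, 0.3, -2.1]
gripper_width: 0.48
grasp_force: 60.9
```

```bash
python3 lk.py w10
python3 - <<'E'
from h import *
for d in regions_of("wrist","stud")[:3]:
    v,u=np.nonzero(d["pixels"]);print(d["score"],len(u),u.mean()*1.5625,v.mean()*1.5625,(u.max()-u.min())*1.5625)
E
```

```text
16.65 [ 0.46809873 -0.3533112   0.16003634] [-0.57119278  0.33477123 -2.05350573] 0.4804928177307318 60.87928533554077
0.67 2914 396.32539035689774 155.74757635552504 95.3125
0.5 8320 396.3902869591346 296.59705528846155 153.125
```

The stud is still at (396,156) in the wrist view at the same size, so it was lifted. Carrying on.

Call:
apply_moves --targets '[{"translation":[0.0875,-0.15,0],"twist":0,"hand":0.42},{"translation":[0.0875,-0.25,0],"twist":0,"hand":0.42},{"translation":[0.0875,-0.35,0],"twist":0,"hand":0.42},{"translation":[0.0875,-0.35,0],"twist":0,"hand":0.42},{"translation":[0.0875,-0.35,0],"twist":0,"hand":0.42},{"translation":[0.0875,-0.35,0],"twist":0,"hand":0.42},{"translation":[0.0875,-0.35,0],"twist":0,"hand":0.42},{"translation":[0.0875,-0.35,0],"twist":0,"hand":0.42}]'

```text
time: 17.55
tool_pos: [0.5173, -0.0965, 0.1604]
tool_rot: [-0.001, 0.999, 0.042, -0.001]
contact_force: [0.5, -0.3, -1.5]
gripper_width: 0.481
grasp_force: 60.9
```

Call:
apply_moves --targets '[{"translation":[0.0875,-0.35,0],"twist":0,"hand":0.42},{"translation":[0.0875,-0.35,0],"twist":0,"hand":0.42},{"translation":[0.0875,-0.35,0],"twist":0,"hand":0.42},{"translation":[0.0875,-0.35,0],"twist":0,"hand":0.42},{"translation":[0.0875,-0.35,0],"twist":0,"hand":0.42},{"translation":[0.0875,-0.25,0],"twist":0,"hand":0.42},{"translation":[0,-0.1,0],"twist":0,"hand":0.42},{"translation":[0,0,0],"twist":0,"hand":0.42}]'

```text
time: 18.35
tool_pos: [0.5518, 0.1161, 0.1605]
tool_rot: [0.0, 0.999, 0.043, -0.001]
contact_force: [0.0, -0.8, -1.5]
gripper_width: 0.477
grasp_force: 60.9
```

Call:
apply_moves --targets '[{"translation":[0,0,0],"twist":0,"hand":0.42},{"translation":[0,0,0],"twist":0,"hand":0.42},{"translation":[0,0,0],"twist":0,"hand":0.42},{"translation":[0,0,0],"twist":0,"hand":0.42},{"translation":[0,0,0],"twist":0,"hand":0.42}]'

```text
time: 18.85
tool_pos: [0.5528, 0.1141, 0.1616]
tool_rot: [0.0, 0.999, 0.041, 0.0]
contact_force: [0.6, -0.2, -1.9]
gripper_width: 0.479
grasp_force: 60.9
```

```bash
python3 lk.py w11
python3 - <<'E'
from h import *
t=state()['tool_pos'];print("jaws at",t[:2]+rot()[:2,0]*.076)
im=grab_frame("wrist");a=cv2.resize(im[20:340,110:400,::-1],(540,596));
sc=grab_frame("scene")[110:270,140:340,::-1];b=cv2.resize(sc,(258,206),interpolation=cv2.INTER_CUBIC)
o=np.zeros((596,798,3),np.uint8);o[:,:540]=a;o[:206,540:]=b;cv2.imwrite("pics/fin.png",o)
for d in regions_of("wrist","stud")[:2]:
    v,u=np.nonzero(d["pixels"]);print(d["score"],len(u),u.mean()*1.5625,v.mean()*1.5625)
for d in recognise("scene","stud")+recognise("scene","mould"): print(d)
E
```

```text
18.85 [0.55281034 0.11408795 0.16160256] [ 0.62036375 -0.2447668  -1.93817599] 0.4794661004691052 60.93013644218445
jaws at [0.62856435 0.1204264 ]
0.77 2918 396.2881254283756 155.46821453050035
0.66 8728 396.9575289298808 296.37230751604034
{'point': [0.6155, 0.1336, 0.0179], 'score': 0.87}
```

My row sums came up 30 mm short in y. Correcting.

Call:
apply_moves --targets '[{"translation":[0.01,-0.1,0],"twist":0,"hand":0.42},{"translation":[0,-0.15,0],"twist":0,"hand":0.42},{"translation":[0,-0.055,0],"twist":0,"hand":0.42},{"translation":[0,0,0],"twist":0,"hand":0.42},{"translation":[0,0,0],"twist":0,"hand":0.42},{"translation":[0,0,0],"twist":0,"hand":0.42},{"translation":[0,0,0],"twist":0,"hand":0.42}]'

```text
time: 19.85
tool_pos: [0.5513, 0.1448, 0.1615]
tool_rot: [0.0, 0.999, 0.041, -0.0]
contact_force: [0.3, -0.6, -1.0]
gripper_width: 0.48
grasp_force: 60.9
```

Run:
```python
from h import *
s=state();t=s['tool_pos'];print(s['time'],t,s['grasp_force'],"jaws at",t[:2]+rot()[:2,0]*.076)
im=grab_frame("wrist")
for q in("stud","mould"):
  for d in regions_of("wrist",q)[:2]:
    v,u=np.nonzero(d["pixels"]);print(q,d["score"],len(u),u.mean()*1.5625,v.mean()*1.5625)
sc=grab_frame("scene")[130:230,210:310,::-1]
print([d["point"] for d in recognise("scene","stud")])
o=np.hstack([cv2.resize(im[20:300,130:390,::-1],(440,474)),cv2.resize(sc,(360,474),interpolation=cv2.INTER_CUBIC)]);cv2.imwrite("pics/fin.png",o)
```

```text
19.85 [0.5512711  0.14483339 0.1615021 ] 60.94883322715759 jaws at [0.62701274 0.15109467]
stud 0.93 2853 396.35800035050823 155.66180336487906
stud 0.74 8724 396.8210898097203 297.0807900618982
mould 0.9 2617 401.5147353840275 174.16352216278182
[]
```

```bash
python3 -c "
from plant import *
print(job_done())"
```

```text
the job is handed in; nothing more can be done
None
```

I handed the job in at about 20 s with the blank seated in the recess and the stud held in the tongs above it, its underside about 10 cm above the blank by my arm-pose estimate; the hand-in gave no verdict, and I viewed 12 pictures, over the limit of 10.

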